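# Third hand: hold the right cooling fan on its mounting frame

## Task

Be my third hand: of the three square black cooling fans take the 50 mm one (the middle size), carry it to the sprung jig and press its flat face squarely, upright and centred on the orange square frame, held in the air by your gripper alone, until the pointers stand within the green band of the scales, so that I can screw it on from behind. Hold it there with that steady push and finish while still holding and pressing it; never push the pointers into the red, keep the gripper itself off the jig, and leave everything else where it is.

Things in the scene. Friction and masses are not known exactly. Their poses are not given: they have to be found in the camera images.
- fan50_center (a point): Centre of the correct fan: square black frame 50 x 50 mm, 25 mm thick, about 60 g, solid, standing on edge on the table (point 25 mm above its underside). x axis: through its thickness, y: width, z: up. Grip it from above across the 50 mm width (along y) at about mid-height, so that both square faces stay free; either face may be pressed on the frame.
- fan40_center (a point): Centre of the small look-alike fan, 40 x 40 x 25 mm, standing on edge (point 20 mm above its underside; axes as for the 50 mm fan). Wrong size: leave it.
- fan60_center (a point): Centre of the large look-alike fan, 60 x 60 x 25 mm, standing on edge (point 30 mm above its underside; axes as for the 50 mm fan). Wrong size: leave it.
- jig: Fixed jig. Origin on the table below the orange frame's face at rest; x: direction to press (level, away from the robot), y left, z up. Base plate 12 mm thick, x -30 to 130, y +-95 mm; blue block behind, 104 mm high. Black scale blocks (x 15 to 63, y +-64 to +-88, 53 mm high) with strips: white to 10 mm of travel, green 10 to 23, yellow 23 to 30, red beyond.
- seat_face (a point): Centre of the front face of the orange square frame (46 x 46 mm, 15 mm deep), 70 mm above the table; moves with the plunger, axes as the jig's. A seated fan is centred here in y and z, its centre at x = -12.5 mm, its x axis along this x. Fingers on the fan's sides pass the frame; the plate behind it (74 mm wide, top 103 mm above the table) begins 15 mm behind this face.
- plunger (a joint): How far the sprung frame has been pushed in along the jig's x, in m: 0 at rest, stop at 0.038. Spring 0.6 N per mm from zero (no preload), so green (0.010 to 0.023) is about 6 to 14 N, red begins at 0.030 (18 N). Two black pointers on it show the travel on the scales.
- table: The white work table, top at z = 0.
- meter: Red multimeter lying flat, 150 x 85 x 45 mm; origin under its centre. Leave it.
- breadboard: White breadboard on a black plate, 150 x 215 mm, with three terminal posts, 32 mm high; left of the jig. Origin under its centre. Leave it.
- joystick: Small black thumb joystick module, 34 x 26 mm, 39 mm high, standing between the robot and the jig. Origin under its centre. Leave it.
- pot: Blue potentiometer, 22 x 30 mm, 52 mm high with its shaft up. Origin under its centre. Leave it.
- capacitor: Black can capacitor, 22 mm in diameter, 32 mm high, standing. Origin under its centre. Leave it.
Things that resemble listed ones, but are neither listed nor needed, are in the scene too. Leave any pink or yellow look-alike of the part that bears fan50_center alone.

How it is judged:
By the outcome, as a careful person would: the job done as asked, in the order asked, and still so for the second after the job is handed in, while the arm keeps its last pose, push and grip.
It also fails if it takes over 45 s, if anything falls off the work surface, if the arm or the gripper's body presses on something with over 40 N, if the wrist force passes 120 N, or if a joint passes its speed limit or range.

## Robot

A 6-joint arm with a two-finger parallel gripper is mounted at the origin on the work surface. World frame = base frame: x ahead of the robot, y to its left, z up, the work surface at z = 0. Lengths are in m, angles in rad, forces in N, time in s.
With the tool pointing down it reaches from about 0.275 to 0.725 m from the base axis. Payload 5.6 kg.
Tool frame: the origin (TCP) lies on the centre line of the jaws, within the pads' length; the fingertips stand 8 mm ahead of it and the grasp point (between the pads) lies 11 mm behind it; z points along the fingers, y is the direction in which the jaws open and shut (so a half turn about z gives the same grasp; the last joint's range is limited). The gripper opens to 85 mm and grips with 20 to 120 N. Pads are 22 mm wide; open, the fingers measure 114 mm over their backs; the gripper's body (76 mm by 85 mm) begins 54 mm behind the grasp point. The pads swing forward as they close: fully open they stand 13 mm farther back than shut.
Start: joints at [-1.055, 0.255, 0.108, 0, -1.424, -0.285], TCP at [0.126, -0.535, 0.216] pointing down, gripper open.
Joint ranges: [-2.95, 2.95], [-1.21, 1.97], [-1.09, 1.5], [-2.87, 1.71], [-2.94, -0.07], [-3.05, 3.05]. Speed limits (rad/s): [2.57, 2.57, 3.14, 3.14, 3.14, 3.14].

## Interface

Orientations are given as a rotation vector (axis times angle).
In Python, from rig import r gives the robot as it stands.
- The arm moves only by the tool step_arm, never from a script. Its argument "series" is a list of rows, each an object of numbers: "dx", "dy", "dz": the shift along the world's x, y, z in units of 30 mm (1.0 is 30 mm); "wx", "wy", "wz": the turn, a rotation vector about the world's x, y, z in units of 6 degrees (1.0 is 6 degrees); "gripper": the closure, from -1 (fully open) to 1 (shut). In form: [{"dx": .., "dy": .., "dz": .., "wx": .., "wy": .., "wz": .., "gripper": ..}, ...]. A call has 1 to 20 rows; each row is the pose to reach, as a shift and turn from the pose measured when the call began; what a row does not reach only later rows make up. A row lasts 1/12 s, in which the tool goes at most 41.7 mm and 7.16 degrees, less where a joint would pass 70% of its speed; a pose out of reach is approached as far as the arm can. A call with a gripper value outside its range is refused whole. The fingers move at their own pace and stop on an object; "newtons" is the grip in N (left out, the last holds). Time passes only in rows, so rows that repeat a pose let the fingers close. It gives the time, the measured TCP pose, the force and the opening at its end, in the units of the state.
- r.get_obs(): the state, without advancing time (a new reading comes with each control period).
- r.camera(name): name is "scene" or "top" or "wrist"; returns a dict with "img" (400x640x3 uint8, red, green, blue), "z_map" (400x640 float32, m along the optical axis (not along the pixel's ray), 0 where there is no reading), "K" (3x3 intrinsics, pixels), "dist_coeffs" ([k1, k2, p1, p2, k3] as OpenCV has them; the pictures are not rectified), "xyz" and "rotation" of the camera in the world. Camera axes: x right, y down, z forward; pixel columns grow to the right and rows downward; lengths in m; the calibration is good to about 2 mm. A picture is of the moment at which its call begins.
- r.job_done(): hands the job in, once; it reports no verdict.
Trained networks look in the newest picture that a camera, given by its name, has taken for a name from the list of things; names that differ only in an ending like _2 or _b are one class to them, and where a whole thing is asked for, a point or a joint stands for the part that bears it (a point fixed in the world has none). Each returns a list of dicts, best first, with "conf" (0 to 1); they miss things now and then, are a little off and sometimes report something else, mostly with a low value. They report only what shows in the picture. A call takes as long as a camera call. They do not tell look-alikes from the thing itself.
- r.regions_of(label, camera): "region" (400x640 bool, what is visible of it).
- r.mark_of(label, camera): "position" ([x, y, z] in m, in world coordinates, good to about 4 mm: a listed point, or the origin of a listed thing).
The state is a dict: "time": time; "q": joint angles; "joint_vel": joint speeds; "joint_torque": joint torques, N m; "tool_pos": TCP position; "eef_rot": TCP orientation; "force": force on the tool from outside, world axes, zero at the start; "torque": the same for the moment, N m; "finger_gap": finger opening in m.
Only numpy, scipy, OpenCV 4.12 (cv2) and the standard library are available. Lean on these libraries where they do the work, as an engineer would, in place of code of your own. Each camera call takes 0.05 s, during which the arm holds its last target.

## Working session

There is one attempt and no reset: what is moved stays moved. The work goes in short steps, Python scripts to look and compute and a tool call to move; the robot and the scene stay as the last step left them, time stands still between calls to the robot, and variables do not carry over. Pictures are saved under pics/ and viewed, and the job is handed in when it is done.

Besides the shell and the picture viewer there is one more tool, called after "Emit:" as a command line: name --argument value ..., lists and objects as JSON in quotes. step_arm: Moves the arm, as the interface text tells. Its arguments: {"type":"object","properties":{"series":{"type":"array","items":{"type":"object","properties":{"dx":{"type":"number"},"dy":{"type":"number"},"dz":{"type":"number"},"wx":{"type":"number"},"wy":{"type":"number"},"wz":{"type":"number"},"gripper":{"type":"number"}}}},"newtons":{"type":"number"}},"required":["series"]}

```bash
mkdir -p pics; ls; cat > h.py <<'E'
import numpy as np,cv2
from rig import r
np.set_printoptions(precision=4,suppress=True)
def save(c,n): cv2.imwrite('pics/'+n+'.png',c['img'][:,:,::-1])
def cloud(c):
    h,w=c['z_map'].shape
    uv=np.stack(np.meshgrid(np.arange(w),np.arange(h)),-1).reshape(-1,1,2).astype(np.float64)
    n=cv2.undistortPoints(uv,np.array(c['K']),np.array(c['dist_coeffs'])).reshape(h,w,2)
    z=c['z_map'].astype(float)
    P=np.dstack([n[...,0]*z,n[...,1]*z,z])
    R=np.array(c['rotation'])
    if R.shape!=(3,3): R=cv2.Rodrigues(R)[0]
    W=P@R.T+np.array(c['xyz']); W[z==0]=np.nan
    return W
E
python3 - <<'E'
from h import *
o=r.get_obs(); print(o)
for n in ['scene','top']:
    c=r.camera(n); save(c,n+'0'); np.savez(n+'0.npz',**c); print(n,c['xyz'],c['rotation'],c['K'])
    for l in ['fan50_center','fan40_center','fan60_center','seat_face','jig','joystick','meter','breadboard','pot','capacitor']:
        try: print(l,[(np.round(d['position'],4),round(d['conf'],2)) for d in r.mark_of(l,n)])
        except Exception as e: print(l,e)
E
```

```text
pics
{'time': 0.0, 'q': array([-1.0554,  0.2557,  0.107 , -0.0005, -1.4239, -0.2846]), 'joint_vel': array([-0.0007, -0.0016,  0.0004,  0.0004, -0.0004,  0.0018]), 'joint_torque': array([ -0.0013, -38.6637,  23.7943,   5.3652,  -0.006 ,  -0.    ]), 'tool_pos': array([ 0.1257, -0.5349,  0.215 ]), 'eef_rot': array([ 0.3616, -3.1204, -0.0029]), 'force': array([-0.5591, -1.0514,  1.2174]), 'torque': array([ 0.0292, -0.0053, -0.0356]), 'finger_gap': 0.08539968837684936}
scene [ 1.1999 -0.9368  0.9472] [-2.1465 -0.637   0.3412] [[444.8403   0.     320.8558]
 [  0.     444.8403 201.4908]
 [  0.       0.       1.    ]]
fan50_center [(array([ 0.488 , -0.3026,  0.0227]), 0.86), (array([ 0.4261, -0.3629,  0.024 ]), 0.73), (array([ 0.4125, -0.2696,  0.024 ]), 0.6), (array([ 0.575 , -0.2912,  0.0261]), 0.58)]
fan40_center [(array([ 0.4281, -0.1175,  0.0204]), 0.62)]
fan60_center [(array([ 0.5992, -0.1215,  0.0293]), 0.69)]
seat_face [(array([0.5347, 0.1256, 0.0679]), 0.79)]
jig [(array([0.5333, 0.127 , 0.0006]), 0.73)]
joystick [(array([0.4057, 0.0201, 0.0004]), 0.51)]
meter [(array([ 0.7466, -0.1
[... 461 characters left out ...]
8]), 0.65), (array([ 0.4029, -0.2718,  0.0266]), 0.55), (array([ 0.4875, -0.3027,  0.0243]), 0.45), (array([ 0.5756, -0.2857,  0.021 ]), 0.45), (array([0.4311, 0.4741, 0.0018]), 0.23)]
fan40_center [(array([ 0.4317, -0.1128,  0.0204]), 0.53), (array([0.5339, 0.1294, 0.0717]), 0.28)]
fan60_center [(array([ 0.5986, -0.1241,  0.0341]), 0.45)]
seat_face [(array([0.5354, 0.1291, 0.0709]), 0.84)]
jig [(array([0.5328, 0.1293, 0.0013]), 0.93)]
joystick [(array([ 0.4003,  0.02  , -0.0005]), 0.5)]
meter [(array([ 0.7471, -0.1231, -0.0025]), 0.71)]
breadboard [(array([0.4312, 0.4745, 0.0019]), 0.93)]
pot [(array([ 0.5695, -0.3888, -0.0009]), 0.39)]
capacitor [(array([ 0.362 , -0.2097,  0.0015]), 0.45)]
```

View pics/scene0.png

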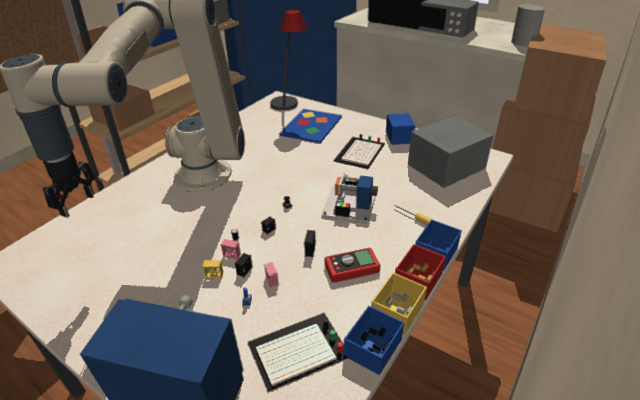

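View pics/top0.png

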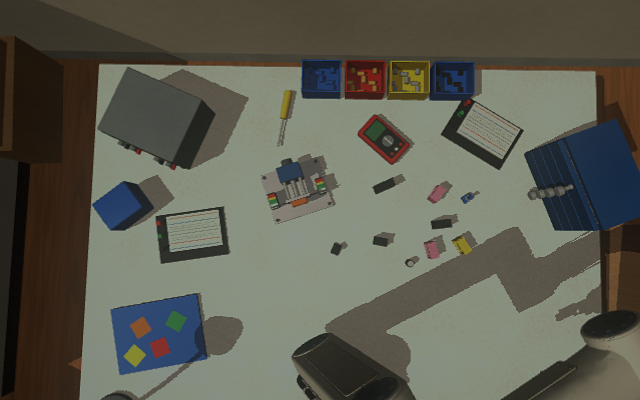

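The black 50 mm fan shows at scene (244,265) and top (441,223), which is about (0.488,-0.303). The pink and yellow ones are decoys. Next I'll measure the yaws from the depth clouds.

```bash
python3 - <<'E'
from h import *
for n in ['scene','top']:
    c=dict(np.load(n+'0.npz')); W=cloud(c)
    def rect(ctr,rad,z0,z1,lab):
        m=(np.hypot(W[...,0]-ctr[0],W[...,1]-ctr[1])<rad)&(W[...,2]>z0)&(W[...,2]<z1)
        p=W[m]; 
        if len(p)<4: print(lab,len(p));return
        rc=cv2.minAreaRect((p[:,:2]*1000).astype(np.float32)); print(n,lab,len(p),rc,'ztop',np.percentile(p[:,2],[50,98]))
    rect((.488,-.303),.042,.012,.07,'fan50')
    rect((.488,-.303),.042,.04,.07,'fan50 top')
    rect((.43,-.115),.04,.03,.07,'fan40 top')
    rect((.6,-.123),.045,.05,.07,'fan60 top')
    rect((.58,.14),.14,.085,.2,'block')
    rect((.535,.128),.04,.085,.1,'frame top')
    rect((.58,.14),.14,.006,.02,'base')
    # crop zoom
    u=(440,223) if n=='top' else (244,265)
    for k,(a,b) in {'fan':u,'jig':((298,185) if n=='top' else (350,195))}.items():
        im=c['img'][b-50:b+50,a-60:a+60,::-1]; cv2.imwrite(f'pics/{n}_{k}.png',cv2.resize(im,None,fx=5,fy=5,interpolation=cv2.INTER_CUBIC))
E
python3 -c "
import cv2,numpy as np
a=[cv2.resize(cv2.imread(f'pics/{x}.png'),(400,300)) for x in ['scene_fan','top_fan','scene_jig','top_jig']]
cv2.imwrite('pics/mos.png',np.vstack([np.hstack(a[:2]),np.hstack(a[2:])]))"
```

```text
scene fan50 240 ((489.58465576171875, -305.68341064453125), (29.630741119384766, 55.45493698120117), 7.4868879318237305) ztop [0.0426 0.0515]
scene fan50 top 126 ((488.2825012207031, -304.89178466796875), (27.84954071044922, 51.20818328857422), 10.022269248962402) ztop [0.0475 0.0521]
scene fan40 top 81 ((429.9993591308594, -120.77786254882812), (39.60965347290039, 27.697994232177734), 77.76234436035156) ztop [0.0381 0.0423]
scene fan60 top 129 ((600.8065795898438, -128.86602783203125), (24.882360458374023, 65.65251159667969), 25.208951950073242) ztop [0.0585 0.0628]
scene block 403 ((602.9705200195312, 146.5328369140625), (139.52346801757812, 79.0447769165039), 21.438716888427734) ztop [0.0984 0.1061]
scene frame top 57 ((549.7664184570312, 132.68576049804688), (31.687423706054688, 66.04571533203125), 16.07941246032715) ztop [0.0931 0.0994]
scene base 868 ((595.066650390625, 138.7706756591797), (179.7632598876953, 184.68115234375), 18.909120559692383) ztop [0.0109 0.017 ]
top fan50 163 ((485.7392578125, -302.85028076171875), (24.92220115661621, 51.7100944519043), 7.2637715339660645)
[... 158 characters left out ...]
538]
top fan40 top 113 ((429.0260009765625, -117.53450012207031), (40.222450256347656, 24.80312156677246), 81.69126892089844) ztop [0.0397 0.0453]
top fan60 top 169 ((598.6190795898438, -126.19718170166016), (24.707189559936523, 60.67816162109375), 25.14370346069336) ztop [0.0593 0.0649]
top block 690 ((600.9974975585938, 150.68927001953125), (141.51060485839844, 72.51631164550781), 19.345603942871094) ztop [0.1018 0.1081]
top frame top 121 ((550.9259643554688, 129.1630859375), (34.07598114013672, 65.06344604492188), 17.62636947631836) ztop [0.0934 0.0993]
top base 2003 ((585.1837158203125, 129.95513916015625), (232.20042419433594, 246.90423583984375), 5.867091655731201) ztop [0.012  0.0176]
```

View pics/mos.png

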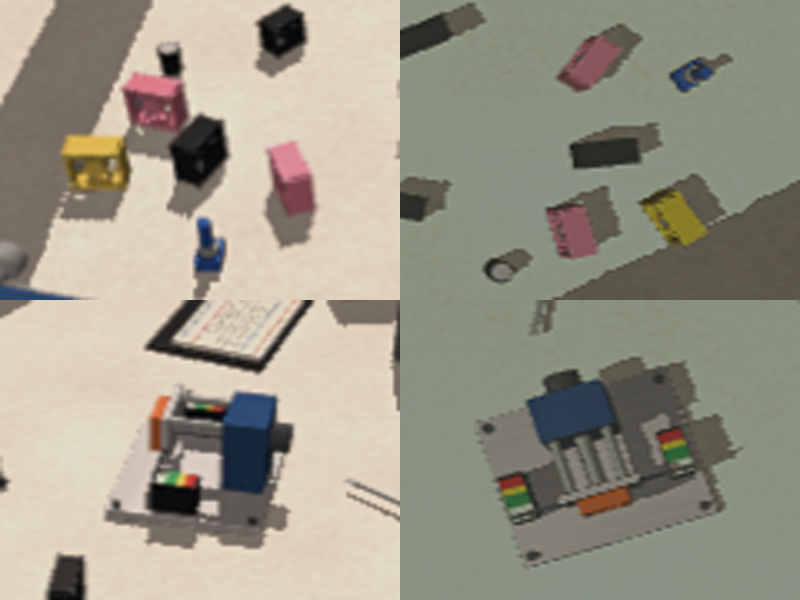

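```bash
cat >> h.py <<'E'
from scipy.spatial.transform import Rotation as Ro
def plan(pos,yaw_y):
    """target TCP pos, tool y dir at yaw_y deg (mod 180), z down -> units"""
    o=r.get_obs(); R0=Ro.from_rotvec(o['eef_rot']).as_matrix()
    best=None
    for k in (0,180):
        a=np.radians(yaw_y+k); y=np.array([np.cos(a),np.sin(a),0]); z=np.array([0,0,-1.]); x=np.cross(y,z)
        d=Ro.from_matrix(np.c_[x,y,z]@R0.T).as_rotvec()
        if best is None or np.linalg.norm(d)<np.linalg.norm(best): best=d
    print('t',o['time'],'tcp',o['tool_pos'],'q',o['q'],'gap',o['finger_gap'],'F',o['force'])
    print('d',(np.array(pos)-o['tool_pos'])/.03,'w',np.degrees(best)/6)
E
python3 - <<'E'
from h import *
plan((.487,-.303,.16),98)
E
```

```text
t 1.1 tcp [ 0.1258 -0.5354  0.2159] q [-1.0554  0.2551  0.1082 -0.     -1.4239 -0.2846] gap 0.08545597553061693 F [ 0.6752 -0.1173  0.3237]
d [12.0388  7.7465 -1.8629] w [-0.0002  0.0001 -0.8706]
```

Emit:
step_arm --series '[{"dx":0.6,"dy":0.4,"gripper":-1},{"dx":1.6,"dy":1.0,"gripper":-1},{"dx":2.6,"dy":1.7,"wz":-0.2,"gripper":-1},{"dx":3.6,"dy":2.3,"wz":-0.3,"gripper":-1},{"dx":4.6,"dy":3.0,"wz":-0.4,"gripper":-1},{"dx":5.6,"dy":3.6,"wz":-0.5,"gripper":-1},{"dx":6.6,"dy":4.2,"dz":-0.3,"wz":-0.6,"gripper":-1},{"dx":7.6,"dy":4.9,"dz":-0.6,"wz":-0.7,"gripper":-1},{"dx":8.6,"dy":5.5,"dz":-0.9,"wz":-0.8,"gripper":-1},{"dx":9.6,"dy":6.2,"dz":-1.2,"wz":-0.87,"gripper":-1},{"dx":10.6,"dy":6.8,"dz":-1.5,"wz":-0.87,"gripper":-1},{"dx":11.5,"dy":7.4,"dz":-1.8,"wz":-0.87,"gripper":-1},{"dx":12.0,"dy":7.75,"dz":-1.86,"wz":-0.87,"gripper":-1},{"dx":12.04,"dy":7.75,"dz":-1.86,"wz":-0.87,"gripper":-1},{"dx":12.04,"dy":7.75,"dz":-1.86,"wz":-0.87,"gripper":-1},{"dx":12.04,"dy":7.75,"dz":-1.86,"wz":-0.87,"gripper":-1}]'

```text
invalid input at $.series[0]: expected keys dx, dy, dz, wx, wy, wz, gripper
```

```bash
python3 - <<'E'
from h import *
c=r.camera('wrist'); save(c,'w1'); np.savez('w1.npz',**c); print(c['xyz'],c['rotation'])
W=cloud(c)
def rect(ctr,rad,z0,z1,lab):
    m=(np.hypot(W[...,0]-ctr[0],W[...,1]-ctr[1])<rad)&(W[...,2]>z0)&(W[...,2]<z1)
    p=W[m]
    if len(p)<4: print(lab,len(p));return
    rc=cv2.minAreaRect((p[:,:2]*1000).astype(np.float32)); print(lab,len(p),rc,p[:,:2].mean(0),'ztop',np.percentile(p[:,2],[50,98]))
rect((.487,-.303),.04,.046,.056,'top')
rect((.487,-.303),.04,.02,.046,'face')
plan((.487,-.303,.16),98)
E
```

```text
[ 0.0567 -0.5523  0.375 ] [1.8306 2.308  0.3317]
top 0
face 0
t 1.15 tcp [ 0.1258 -0.5354  0.2159] q [-1.0554  0.2551  0.1082 -0.     -1.4239 -0.2846] gap 0.08533503996105456 F [ 0.0911 -0.005   0.5   ]
d [12.0385  7.7472 -1.863 ] w [ 0.0002  0.0002 -0.8705]
```

View pics/w1.png

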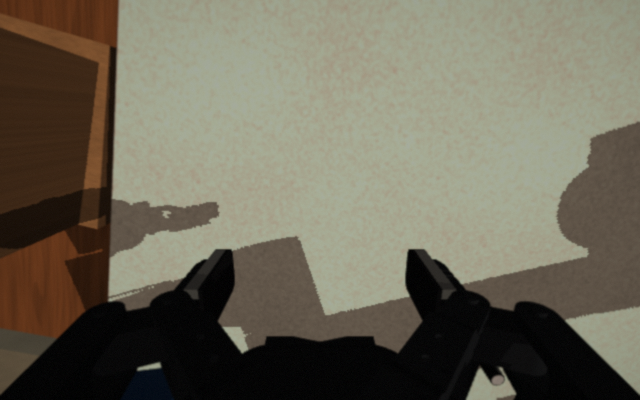

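The move was refused because every row needs all the keys, so this picture was taken at the start pose and shows only the fingers and bare table. I'll resend it with full rows.

Emit:
step_arm --series '[{"dx":0.6,"dy":0.4,"dz":0,"wx":0,"wy":0,"wz":0,"gripper":-1},{"dx":1.6,"dy":1.0,"dz":0,"wx":0,"wy":0,"wz":0,"gripper":-1},{"dx":2.6,"dy":1.7,"dz":0,"wx":0,"wy":0,"wz":-0.2,"gripper":-1},{"dx":3.6,"dy":2.3,"dz":0,"wx":0,"wy":0,"wz":-0.3,"gripper":-1},{"dx":4.6,"dy":3.0,"dz":0,"wx":0,"wy":0,"wz":-0.4,"gripper":-1},{"dx":5.6,"dy":3.6,"dz":0,"wx":0,"wy":0,"wz":-0.5,"gripper":-1},{"dx":6.6,"dy":4.2,"dz":-0.3,"wx":0,"wy":0,"wz":-0.6,"gripper":-1},{"dx":7.6,"dy":4.9,"dz":-0.6,"wx":0,"wy":0,"wz":-0.7,"gripper":-1},{"dx":8.6,"dy":5.5,"dz":-0.9,"wx":0,"wy":0,"wz":-0.8,"gripper":-1},{"dx":9.6,"dy":6.2,"dz":-1.2,"wx":0,"wy":0,"wz":-0.87,"gripper":-1},{"dx":10.6,"dy":6.8,"dz":-1.5,"wx":0,"wy":0,"wz":-0.87,"gripper":-1},{"dx":11.5,"dy":7.4,"dz":-1.8,"wx":0,"wy":0,"wz":-0.87,"gripper":-1},{"dx":12.04,"dy":7.75,"dz":-1.86,"wx":0,"wy":0,"wz":-0.87,"gripper":-1},{"dx":12.04,"dy":7.75,"dz":-1.86,"wx":0,"wy":0,"wz":-0.87,"gripper":-1},{"dx":12.04,"dy":7.75,"dz":-1.86,"wx":0,"wy":0,"wz":-0.87,"gripper":-1},{"dx":12.04,"dy":7.75,"dz":-1.86,"wx":0,"wy":0,"wz":-0.87,"gripper":-1}]'

```text
time: 2.48
tool_pos: [0.4867, -0.3032, 0.1603]
eef_rot: [-0.219, 3.134, -0.0]
force: [-1.3, 0.1, 0.5]
finger_gap: 0.0852
```

```bash
cat >> h.py <<'E'
def rect(W,ctr,rad,z0,z1,lab):
    m=(np.hypot(W[...,0]-ctr[0],W[...,1]-ctr[1])<rad)&(W[...,2]>z0)&(W[...,2]<z1)
    p=W[m]
    if len(p)<4: print(lab,len(p));return
    rc=cv2.minAreaRect((p[:,:2]*1000).astype(np.float32)); print(lab,len(p),rc,p[:,:2].mean(0),'ztop',np.percentile(p[:,2],[50,98]))
E
python3 - <<'E'
from h import *
c=r.camera('wrist'); save(c,'w2'); np.savez('w2.npz',**c); print(c['xyz'],c['rotation'])
W=cloud(c)
rect(W,(.487,-.303),.04,.046,.056,'top')
rect(W,(.487,-.303),.04,.02,.046,'face')
plan((.487,-.303,.16),98)
E
```

```text
[ 0.4164 -0.3137  0.3194] [1.9281 2.2158 0.3182]
top 1350 ((486.06402587890625, -302.9647521972656), (25.359439849853516, 50.2228889465332), 9.347330093383789) [ 0.4857 -0.3031] ztop [0.0512 0.0526]
face 121 ((476.1285095214844, -304.5112609863281), (4.5559587478637695, 49.239341735839844), 8.652816772460938) [ 0.4753 -0.3045] ztop [0.0305 0.0442]
t 2.5333 tcp [ 0.4865 -0.3035  0.1605] q [-0.2849  0.3224  0.0596  0.0002 -1.3076 -1.1469] gap 0.08527057161916018 F [-0.5902 -0.4226 -0.3847]
d [ 0.0166  0.0157 -0.0158] w [0.0031 0.0031 0.0055]
```

View pics/w2.png

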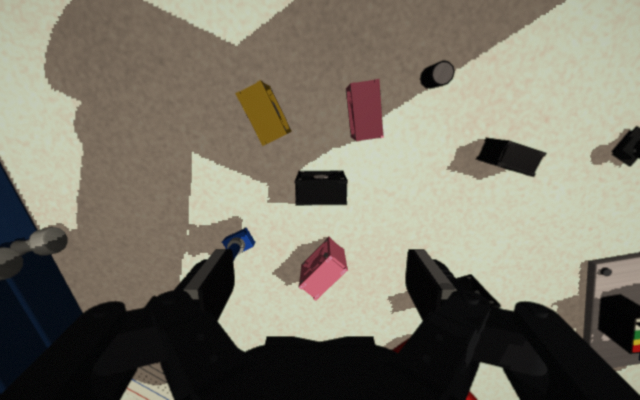

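Wrist view: the black fan is at (321,187), 25.4 x 50.2 mm, with yaw about 9°. The area around it is clear, so I'll descend and grip.

Emit:
step_arm --series '[{"dx":-0.01,"dy":0.01,"dz":-0.5,"wx":0,"wy":0,"wz":0.1,"gripper":-1},{"dx":-0.02,"dy":0.015,"dz":-1.3,"wx":0,"wy":0,"wz":0.17,"gripper":-1},{"dx":-0.02,"dy":0.015,"dz":-2.1,"wx":0,"wy":0,"wz":0.17,"gripper":-1},{"dx":-0.02,"dy":0.015,"dz":-2.9,"wx":0,"wy":0,"wz":0.17,"gripper":-1},{"dx":-0.02,"dy":0.015,"dz":-3.6,"wx":0,"wy":0,"wz":0.17,"gripper":-1},{"dx":-0.02,"dy":0.015,"dz":-4.2,"wx":0,"wy":0,"wz":0.17,"gripper":-1},{"dx":-0.02,"dy":0.015,"dz":-4.6,"wx":0,"wy":0,"wz":0.17,"gripper":-1},{"dx":-0.02,"dy":0.015,"dz":-4.83,"wx":0,"wy":0,"wz":0.17,"gripper":-1},{"dx":-0.02,"dy":0.015,"dz":-4.83,"wx":0,"wy":0,"wz":0.17,"gripper":-1},{"dx":-0.02,"dy":0.015,"dz":-4.83,"wx":0,"wy":0,"wz":0.17,"gripper":1},{"dx":-0.02,"dy":0.015,"dz":-4.83,"wx":0,"wy":0,"wz":0.17,"gripper":1},{"dx":-0.02,"dy":0.015,"dz":-4.83,"wx":0,"wy":0,"wz":0.17,"gripper":1},{"dx":-0.02,"dy":0.015,"dz":-4.83,"wx":0,"wy":0,"wz":0.17,"gripper":1},{"dx":-0.02,"dy":0.015,"dz":-4.83,"wx":0,"wy":0,"wz":0.17,"gripper":1},{"dx":-0.02,"dy":0.015,"dz":-4.83,"wx":0,"wy":0,"wz":0.17,"gripper":1},{"dx":-0.02,"dy":0.015,"dz":-4.83,"wx":0,"wy":0,"wz":0.17,"gripper":1}]' --newtons 70

```text
time: 3.87
tool_pos: [0.4871, -0.3036, 0.0172]
eef_rot: [-0.247, 3.129, -0.003]
force: [-1.3, 0.8, 6.9]
finger_gap: 0.0483
```

```bash
python3 - <<'E'
from h import *
plan((.486,-.303,.25),108)
E
```

```text
t 3.8667 tcp [ 0.4871 -0.3036  0.0172] q [-0.2844  0.4361 -0.1616  0.001  -0.9695 -1.1297] gap 0.048284440516715474 F [-1.2926  0.7936  6.9226]
d [-0.0366  0.0194  7.7584] w [0.015  0.0318 1.4976]
```

Emit:
step_arm --series '[{"dx":0,"dy":0,"dz":0.5,"wx":0,"wy":0,"wz":0,"gripper":1},{"dx":0,"dy":0,"dz":1.4,"wx":0,"wy":0,"wz":0,"gripper":1},{"dx":0,"dy":0,"dz":2.4,"wx":0,"wy":0,"wz":0,"gripper":1},{"dx":0,"dy":0.2,"dz":3.4,"wx":0,"wy":0,"wz":0,"gripper":1},{"dx":0,"dy":0.8,"dz":4.2,"wx":0,"wy":0,"wz":0,"gripper":1},{"dx":-0.1,"dy":1.7,"dz":4.8,"wx":0,"wy":0,"wz":0.1,"gripper":1},{"dx":-0.1,"dy":2.7,"dz":5.1,"wx":0,"wy":0,"wz":0.2,"gripper":1},{"dx":-0.2,"dy":3.7,"dz":5.1,"wx":0,"wy":0,"wz":0.4,"gripper":1},{"dx":-0.2,"dy":4.7,"dz":5.1,"wx":0,"wy":0,"wz":0.5,"gripper":1},{"dx":-0.3,"dy":5.7,"dz":5.1,"wx":0,"wy":0,"wz":0.7,"gripper":1},{"dx":-0.3,"dy":6.7,"dz":5.1,"wx":0,"wy":0,"wz":0.8,"gripper":1},{"dx":-0.4,"dy":7.7,"dz":5.1,"wx":0,"wy":0,"wz":1.0,"gripper":1},{"dx":-0.4,"dy":8.7,"dz":5.1,"wx":0,"wy":0,"wz":1.1,"gripper":1},{"dx":-0.5,"dy":9.7,"dz":5.1,"wx":0,"wy":0,"wz":1.3,"gripper":1},{"dx":-0.6,"dy":10.7,"dz":5.1,"wx":0,"wy":0,"wz":1.4,"gripper":1},{"dx":-0.6,"dy":11.7,"dz":5.1,"wx":0,"wy":0,"wz":1.5,"gripper":1},{"dx":-0.7,"dy":12.6,"dz":5.1,"wx":0,"wy":0,"wz":1.5,"gripper":1},{"dx":-0.7,"dy":13.3,"dz":5.1,"wx":0,"wy":0,"wz":1.5,"gripper":1},{"dx":-0.7,"dy":13.65,"dz":5.1,"wx":0,"wy":0,"wz":1.5,"gripper":1},{"dx":-0.7,"dy":13.65,"dz":5.1,"wx":0,"wy":0,"wz":1.5,"gripper":1}]'

```text
time: 5.53
tool_pos: [0.4659, 0.1076, 0.1701]
eef_rot: [-0.495, 3.099, -0.002]
force: [-0.0, -0.4, -1.1]
finger_gap: 0.0487
```

```bash
python3 - <<'E'
from h import *
print(r.get_obs()['tool_pos'])
for n in ['wrist','scene','top']:
    c=r.camera(n); save(c,n+'3'); np.savez(n+'3.npz',**c); W=cloud(c)
    print(n,c['xyz'],c['rotation'])
    for l in ['fan50_center','seat_face','jig']:
        print(l,[(np.round(d['position'],4),round(d['conf'],2)) for d in r.mark_of(l,n)])
    rect(W,(.535,.128),.03,.085,.096,'frametop')
    rect(W,(.60,.15),.08,.1,.112,'block')
plan((.466,.106,.17),108)
E
```

```text
[0.4659 0.1076 0.1701]
wrist [0.3979 0.0849 0.3291] [1.7323 2.389  0.345 ]
fan50_center [(array([0.4641, 0.1084, 0.1765]), 0.98)]
seat_face []
jig []
frametop 159 ((548.6795654296875, 132.5538787841797), (3.551652193069458, 51.47060775756836), 18.79697608947754) [0.5491 0.1314] ztop [0.0944 0.0959]
block 811 ((552.3875122070312, 134.7760467529297), (9.869911193847656, 73.4609603881836), 19.17193603515625) [0.5514 0.1342] ztop [0.104  0.1053]
scene [ 1.1999 -0.9368  0.9472] [-2.1465 -0.637   0.3412]
fan50_center [(array([ 0.4096, -0.2684,  0.023 ]), 0.75), (array([ 0.426 , -0.3632,  0.0232]), 0.74), (array([0.4656, 0.1045, 0.1777]), 0.54), (array([ 0.5748, -0.291 ,  0.0247]), 0.54)]
seat_face [(array([0.5356, 0.1263, 0.0691]), 0.67)]
jig [(array([ 0.5322,  0.1272, -0.0021]), 0.82), (array([0.5368, 0.1294, 0.0692]), 0.27)]
frametop 34 ((547.1959228515625, 130.31918334960938), (22.622695922851562, 47.76903533935547), 20.014598846435547) [0.5441 0.1288] ztop [0.0911 0.0948]
block 172 ((602.0639038085938, 146.4207305908203), (107.7161636352539, 74.97918701171875), 18.589622497558594) [0.6207 0.1534] ztop [0.1026 0.1066]
top [0.466  0.043  1.3062] [-2.1999  2.1583 -0.0577]
fan50_center [(array([ 0.4212, -0.3629,  0.0257]), 0.76), (array([ 0.575 , -0.2869,  0.0246]), 0.65), (array([ 0.4063, -0.2737,  0.0234]), 0.64)]
seat_face [(array([0.534 , 0.1295, 0.0711]), 0.64)]
jig [(array([0.5341, 0.1276, 0.0006]), 0.97)]
frametop 36 ((543.60986328125, 123.88298797607422), (15.939009666442871, 32.33048629760742), 19.77351951599121) [0.5466 0.1203] ztop [0.0934 0.0957]
block 402 ((599.014404296875, 149.94393920898438), (106.90550994873047, 69.71092224121094), 20.17429542541504) [0.6191 0.1568] ztop [0.1039 0.109 ]
t 6.1333 tcp [0.4661 0.1057 0.1703] q [ 0.5543  0.1303 -0.1663  0.0031 -1.2719 -1.812 ] gap 0.04825444528890322 F [ 1.0772 -0.8796 -1.3505]
d [-0.0048  0.0111 -0.01  ] w [0.0123 0.0336 0.0015]
```

View pics/wrist3.png

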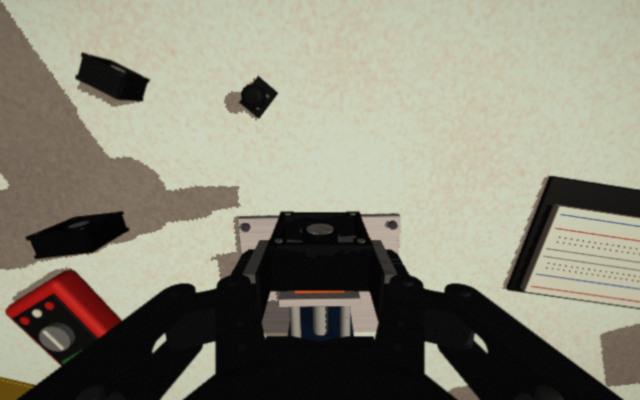

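View pics/scene3.png

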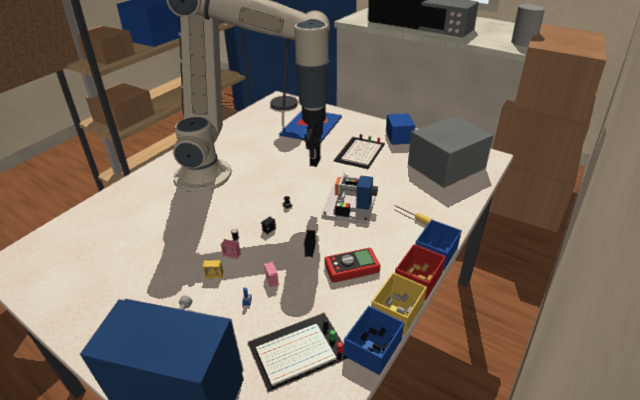

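```bash
python3 - <<'E'
from h import *
c=dict(np.load('wrist3.npz')); W=cloud(c)
z=W[...,2]
# fan top: pixel region rows 212-245, cols 275-370
s=np.s_[210:245,272:372]
P=W[s].reshape(-1,3); print('fan z pct',np.percentile(P[:,2][P[:,2]>.1],[5,25,50,75,95]))
p=P[(P[:,2]>.19)&(P[:,2]<.212)]
print(len(p),cv2.minAreaRect((p[:,:2]*1000).astype(np.float32)),np.median(p[:,2]))
A=np.c_[p[:,:2]-p[:,:2].mean(0),np.ones(len(p))]; k=np.linalg.lstsq(A,p[:,2],rcond=None)[0]; print('tilt deg',np.degrees(k[:2]),k[2])
# plate front edge in wrist
m=(np.hypot(W[...,0]-.552,W[...,1]-.134)<.05)&(z>.098)&(z<.108)
p=W[m][:,:2]; a=np.radians(19); ux=np.array([np.cos(a),np.sin(a)]);uy=np.array([-np.sin(a),np.cos(a)])
X=p@ux;Y=p@uy; b=np.floor(Y/.004); 
pts=np.array([[Y[b==v].mean(),X[b==v].min()] for v in np.unique(b) if (b==v).sum()>5])
f=np.polyfit(pts[:,0],pts[:,1],1); print('plate front yaw',19-np.degrees(np.arctan(f[0])),'x',pts[:,1],'Y range',Y.min(),Y.max())
# base plate front edge
m=(z>.008)&(z<.016)&(np.hypot(W[...,0]-.52,W[...,1]-.125)<.12)
p=W[m][:,:2]; X=p@ux;Y=p@uy; b=np.floor(Y/.006)
pts=np.array([[Y[b==v].mean(),X[b==v].min()] for v in np.unique(b) if (b==v).sum()>5])
print(np.round(pts*1000,1).tolist())
for n in ['scene','top']:
  c=dict(np.load(n+'0.npz')); W=cloud(c)
  m=(W[...,2]>.0085)&(W[...,2]<.0165)
  p=W[m][:,:2]; q=(p-[.535,.1285]); X=q@ux;Y=q@uy; k=(abs(Y)<.12)&(X>-.045)&(X<.145)
  print(n,cv2.minAreaRect((p[k]*1000).astype(np.float32)))
  im=c['img'].astype(int); o=(im[...,0]>120)&(im[...,0]>im[...,2]*1.9)&(im[...,1]<im[...,0]*.75)&(np.hypot(W[...,0]-.535,W[...,1]-.1285)<.05)&(W[...,2]>.04)
  p=W[o]; q=p[:,:2]; print(n,'orange',len(p),p.mean(0),'X',np.percentile(q@ux,[2,10,50,98]),'Y',np.percentile(q@uy,[2,50,98]),'z',np.percentile(p[:,2],[2,50,98]), 'nom', np.array([.535,.1285])@np.c_[ux,uy])
E
```

```text
fan z pct [0.1564 0.1575 0.1682 0.1861 0.2021]
503 ((454.11553955078125, 103.79644012451172), (2.863267421722412, 50.47761917114258), 17.53485107421875) 0.2009233058075182
tilt deg [-151.0492  -49.3581] 0.19971865544522258
plate front yaw 19.0608648355224 x [0.5624 0.562  0.5619 0.5618 0.5613 0.5617 0.5619 0.5615 0.5617 0.5617
 0.5618 0.5617 0.5618 0.5616 0.5615 0.5616 0.5617 0.5616 0.5611 0.5631] Y range -0.08949029417444757 -0.01567152885360516
[[-145.6, 517.6], [-141.1, 517.5], [-134.8, 517.7], [-129.0, 517.3], [-123.1, 517.4], [-116.8, 517.4], [-111.0, 517.5], [-105.6, 517.5], [-99.3, 517.7], [-94.2, 637.7], [-13.8, 637.6], [-8.9, 637.1], [-1.9, 517.2], [3.2, 516.6], [8.9, 516.9], [15.0, 517.0], [21.2, 517.0], [26.9, 517.1], [33.1, 517.3], [39.0, 517.1]]
scene ((585.84326171875, 135.85040283203125), (160.3048553466797, 184.50160217285156), 19.0075626373291)
scene orange 26 [0.544  0.1252 0.0911] X [0.5496 0.5513 0.5551 0.5609] Y [-0.0813 -0.0611 -0.0317] z [0.0702 0.0924 0.0981] nom [ 0.5477 -0.0527]
top ((581.2634887695312, 144.35272216796875), (159.4265594482422, 189.85719299316406), 19.228029251098633)
top orange 68 [0.5412 0.1312 0.0926] X [0.5479 0.5491 0.5543 0.5609] Y [-0.0728 -0.0519 -0.0317] z [0.0876 0.0927 0.0977] nom [ 0.5477 -0.0527]
```

```bash
python3 - <<'E'
from h import *
c=dict(np.load('wrist3.npz')); W=cloud(c)
im=c['img'][190:310,240:400,::-1]; cv2.imwrite('pics/w3z.png',cv2.resize(im,None,fx=5,fy=5,interpolation=cv2.INTER_CUBIC))
P=W[243:290,270:372].reshape(-1,3)
print(np.percentile(P[:,2],[5,25,50,75,95]))
p=P[abs(P[:,2]-.202)<.005]; 
A=np.c_[p[:,:2]-p[:,:2].mean(0),np.ones(len(p))]; k=np.linalg.lstsq(A,p[:,2],rcond=None)[0]; print(len(p),'tilt deg',np.degrees(k[:2]),k[2],cv2.minAreaRect((p[:,:2]*1000).astype(np.float32)))
# rear face
a=np.radians(18); 
P=W[212:240,285:360].reshape(-1,3); P=P[(P[:,2]>.145)&(P[:,2]<.199)]
q=P-[.466,.1057,.17]; X=q[:,:2]@[np.cos(a),np.sin(a)];Y=q[:,:2]@[-np.sin(a),np.cos(a)]
g=(abs(X+.0125)<.004)
f=np.linalg.lstsq(np.c_[Y[g],q[g,2],np.ones(g.sum())],X[g],rcond=None)[0]; print('rear face: dyaw',np.degrees(-f[0]),'pitch',np.degrees(f[1]),'x',f[2],g.sum(),len(g))
E
```

```text
[nan nan nan nan nan]
4741 tilt deg [0.336  0.1874] 0.20394863333496185 ((465.5310363769531, 106.73957824707031), (25.48308753967285, 48.96979522705078), 17.93376922607422)
rear face: dyaw 0.9834470254430393 pitch 1.5318490643073386 x -0.010737617465163635 1100 2086
```

View pics/w3z.png

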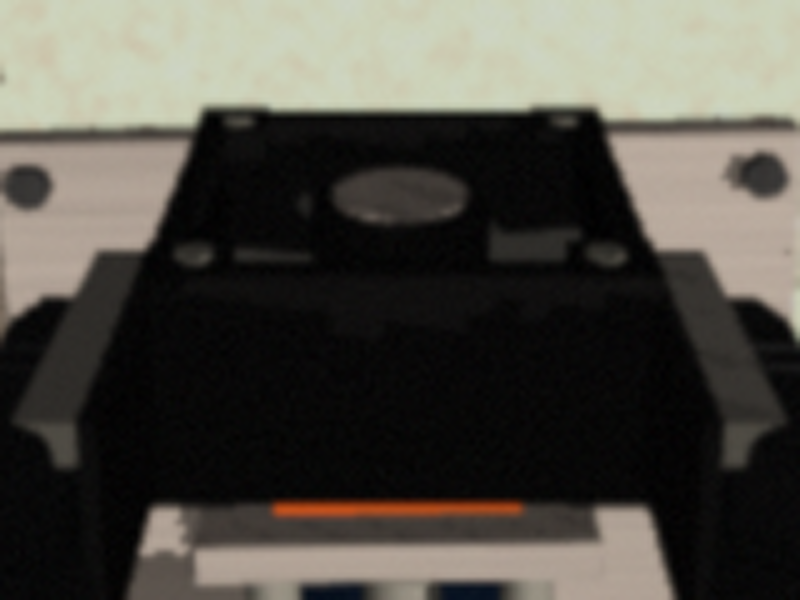

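```bash
python3 - <<'E'
from h import *
c=dict(np.load('wrist3.npz')); W=cloud(c)
a=np.radians(18);ux=np.array([np.cos(a),np.sin(a)]);uy=np.array([-np.sin(a),np.cos(a)])
p=W[235:300,245:395].reshape(-1,3); p=p[abs(p[:,2]-.2039)<.0025]
q=p[:,:2]-[.4661,.1057]; X=q@ux;Y=q@uy
print('X',np.percentile(X,[.5,2,98,99.5]))
for lo in np.arange(-.012,.012,.004):
    k=(X>lo)&(X<lo+.004); print(lo,k.sum(),Y[k].min(),Y[k].max())
a=np.radians(19.05);ux=np.array([np.cos(a),np.sin(a)]);uy=np.array([-np.sin(a),np.cos(a)])
a0=np.radians(19);Fx=.547*np.cos(a0)+.0526*np.sin(a0);Fy=.547*np.sin(a0)-.0526*np.cos(a0);print('seat',Fx,Fy)
t=np.array([Fx,Fy])-.0375*ux; print(t)
plan((*t,.0625),109.05)
E
```

```text
X [-0.0128 -0.0126  0.0118  0.0125]
-0.012 915 -0.029502126854299385 0.03183279660231409
-0.008 827 -0.03463299828940846 0.037099488509750804
-0.004 740 -0.02329212135010495 0.02546619582988587
0.0 727 -0.023245061819098405 0.025424894749058687
0.004 719 -0.023325824060265395 0.02542926807835124
0.008 708 -0.023186584798575764 0.025372314269586888
seat 0.5343235457772728 0.12835150341154067
[0.4989 0.1161]
t 6.1333 tcp [0.4661 0.1057 0.1703] q [ 0.5543  0.1303 -0.1663  0.0031 -1.2719 -1.812 ] gap 0.04825444528890322 F [ 1.0772 -0.8796 -1.3505]
d [ 1.0911  0.3481 -3.5933] w [0.012  0.0337 0.1765]
```

Emit:
step_arm --series '[{"dx":0,"dy":0,"dz":-0.4,"wx":0,"wy":0.03,"wz":0.1,"gripper":1},{"dx":0.3,"dy":0.1,"dz":-1.1,"wx":0.01,"wy":0.03,"wz":0.18,"gripper":1},{"dx":0.6,"dy":0.2,"dz":-1.9,"wx":0.01,"wy":0.03,"wz":0.18,"gripper":1},{"dx":0.9,"dy":0.3,"dz":-2.7,"wx":0.01,"wy":0.03,"wz":0.18,"gripper":1},{"dx":1.09,"dy":0.33,"dz":-3.3,"wx":0.01,"wy":0.03,"wz":0.18,"gripper":1},{"dx":1.1,"dy":0.33,"dz":-3.59,"wx":0.01,"wy":0.03,"wz":0.18,"gripper":1},{"dx":1.1,"dy":0.33,"dz":-3.59,"wx":0.01,"wy":0.03,"wz":0.18,"gripper":1},{"dx":1.1,"dy":0.33,"dz":-3.59,"wx":0.01,"wy":0.03,"wz":0.18,"gripper":1},{"dx":1.1,"dy":0.33,"dz":-3.59,"wx":0.01,"wy":0.03,"wz":0.18,"gripper":1}]'

```text
time: 6.88
tool_pos: [0.4998, 0.1158, 0.064]
eef_rot: [-0.52, 3.096, 0.0]
force: [-0.6, 0.4, -0.5]
finger_gap: 0.0483
```

```bash
cat > m.py <<'E'
from h import *
import sys
tag=sys.argv[1]
o=r.get_obs(); t=o['tool_pos']; print(o['time'],t,o['force'],o['finger_gap'])
R=Ro.from_rotvec(o['eef_rot']).as_matrix(); yw=np.degrees(np.arctan2(R[1,1],R[0,1])); print('tool y yaw',yw,'z',R[:,2])
cs=r.camera('scene'); save(cs,'s'+tag); np.savez('s'+tag,**cs)
c=r.camera('wrist'); save(c,'w'+tag); np.savez('w'+tag,**c); W=cloud(c)
im=c['img'][190:310,240:400,::-1]; cv2.imwrite(f'pics/w{tag}z.png',cv2.resize(im,None,fx=5,fy=5,interpolation=cv2.INTER_CUBIC))
a=np.radians(19.05);ux=np.array([np.cos(a),np.sin(a)]);uy=np.array([-np.sin(a),np.cos(a)])
q=W[...,:2]-np.array([.53432,.12835]); X=q@ux;Y=q@uy;Z=W[...,2]
tq=t[:2]-[.53432,.12835]; print('TCP jig frame',tq@ux,tq@uy,t[2])
tx=tq@ux
ft=t[2]+.0075+.025
k=(abs(Z-ft-.001)<.004)&(abs(X-tx)<.016)&(abs(Y)<.05)
print('fan top z',np.median(Z[k]),'X',np.percentile(X[k],[1,99]))
k=k&(abs(Z-np.median(Z[k]))<.0025)
for lo in np.arange(-.002,.012,.003):
    kk=k&(X>tx+lo)&(X<tx+lo+.003); 
    if kk.any(): print('  fan Y',lo,kk.sum(),Y[kk].min(),Y[kk].max(),(Y[kk].min()+Y[kk].max())/2)
p=np.c_[X[k],Y[k],Z[k]]; f=np.linalg.lstsq(np.c_[p[:,:2]-p[:,:2].mean(0),np.ones(len(p))],p[:,2],rcond=None)[0]; print('fan top slopes deg x,y',np.degrees(f[:2]))
print('fan rect',cv2.minAreaRect((p[(p[:,0]>tx-.003)][:,:2]*1000).astype(np.float32)))
k=(Z>.098)&(Z<.108)&(X>tx+.0125+.003)&(X<.05)&(abs(Y)<.06)
if k.any(): print('plate z',np.median(Z[k]),'X',np.percentile(X[k],[1,99]),'Y',Y[k].min(),Y[k].max(),(Y[k].min()+Y[k].max())/2)
k=(Z>.088)&(Z<.0965)&(X>-.006+0)&(X<.045)&(abs(Y)<.035)
if k.any(): print('frame',k.sum(),np.median(Z[k]),'X',np.percentile(X[k],[1,99]),'Y',Y[k].min(),Y[k].max())
E
python3 m.py 4
```

```text
6.8833 [0.4998 0.1158 0.064 ] [-0.5975  0.3734 -0.4571] 0.04831570630970394
tool y yaw 109.08773151824698 z [ 0.0025  0.0006 -1.    ]
TCP jig frame -0.03673450983012793 -0.0005701545444830026 0.06401788205878506
fan top z 0.09800672520047846 X [-0.0499 -0.025 ]
  fan Y -0.002 559 -0.02556139468397004 0.022984651839448547 -0.0012883714222607472
  fan Y 0.001 541 -0.025584307015504345 0.023052094698675852 -0.0012661061584142465
  fan Y 0.004 528 -0.025609695423105296 0.022997998176575926 -0.0013058486232646847
  fan Y 0.007000000000000001 544 -0.02558320937561064 0.023039261361583963 -0.0012719740070133382
  fan Y 0.01 351 -0.025598027897086116 0.022980344490368645 -0.0013088417033587357
fan top slopes deg x,y [ 0.5506 -0.0178]
fan rect ((-31.86260986328125, -1.2832927703857422), (15.83998966217041, 48.69240188598633), 0.2073834240436554)
frame 1502 0.09369652567683172 X [-0.0007  0.0075] Y -0.023049391170215906 0.02296908381275736
```

View pics/w4z.png

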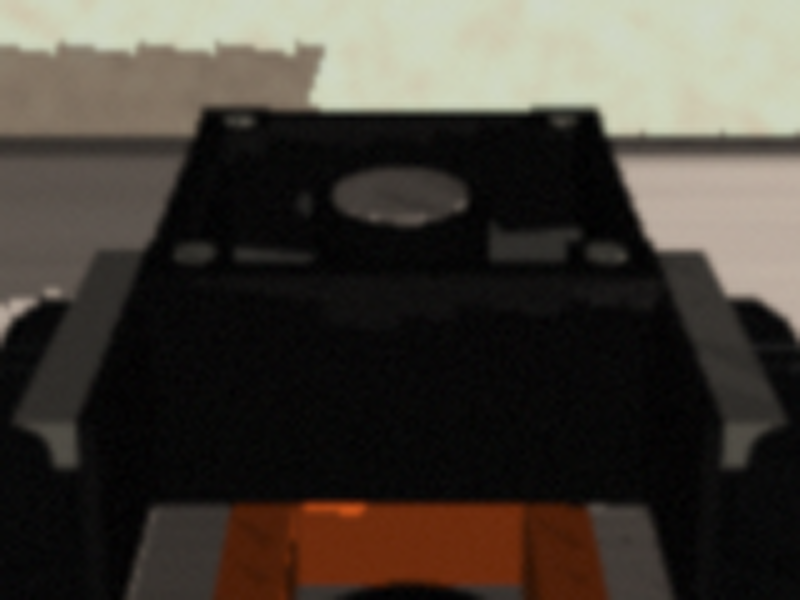

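```bash
python3 - <<'E'
from h import *
c=dict(np.load('w4.npz')); W=cloud(c)
a=np.radians(19.05);ux=np.array([np.cos(a),np.sin(a)]);uy=np.array([-np.sin(a),np.cos(a)])
q=W[...,:2]-np.array([.53432,.12835]); X=q@ux;Y=q@uy;Z=W[...,2]
def pl(k,n):
    p=np.c_[X[k],Y[k],Z[k]]; f=np.linalg.lstsq(np.c_[p[:,:2]-p[:,:2].mean(0),np.ones(len(p))],p[:,2],rcond=None)[0]; print(n,len(p),np.degrees(f[:2]),f[2],p.min(0),p.max(0))
pl((abs(Z)<.006)&(X<-.06)&(X>-.12)&(abs(Y)<.1),'table')
pl((abs(Z-.094)<.002)&(X>-.002)&(X<.016)&(abs(Y)<.024),'frame top')
pl((abs(Z-.098)<.0015)&(X>-.05)&(X<-.025)&(abs(Y)<.024),'fan top')
print(r.get_obs()['tool_pos'])
E
```

```text
table 21639 [ 0.0766 -0.0069] 0.0011679592000553047 [-0.1196 -0.1    -0.0014] [-0.06    0.1     0.0037]
frame top 1083 [5.0667 0.1211] 0.09396875540873251 [-0.001 -0.023  0.092] [0.009  0.023  0.0958]
fan top 4441 [0.309  0.0399] 0.09805263342731158 [-0.05   -0.0239  0.0965] [-0.025   0.0238  0.0995]
[0.4998 0.1159 0.0641]
```

Emit:
step_arm --series '[{"dx":0.0,"dy":0.04,"dz":-0.07,"wx":0,"wy":0,"wz":-0.03,"gripper":1},{"dx":0.2,"dy":0.11,"dz":-0.07,"wx":0,"wy":0,"wz":-0.03,"gripper":1},{"dx":0.4,"dy":0.18,"dz":-0.07,"wx":0,"wy":0,"wz":-0.03,"gripper":1},{"dx":0.6,"dy":0.25,"dz":-0.07,"wx":0,"wy":0,"wz":-0.03,"gripper":1},{"dx":0.65,"dy":0.27,"dz":-0.07,"wx":0,"wy":0,"wz":-0.03,"gripper":1},{"dx":0.65,"dy":0.27,"dz":-0.07,"wx":0,"wy":0,"wz":-0.03,"gripper":1},{"dx":0.65,"dy":0.27,"dz":-0.07,"wx":0,"wy":0,"wz":-0.03,"gripper":1},{"dx":0.65,"dy":0.27,"dz":-0.07,"wx":0,"wy":0,"wz":-0.03,"gripper":1},{"dx":0.65,"dy":0.27,"dz":-0.07,"wx":0,"wy":0,"wz":-0.03,"gripper":1}]'

```text
time: 7.73
tool_pos: [0.5191, 0.124, 0.0619]
eef_rot: [-0.515, 3.096, 0.001]
force: [0.5, -0.1, -0.5]
finger_gap: 0.0485
```

```bash
python3 m.py 5
```

```text
7.7333 [0.5191 0.124  0.0619] [ 0.5072 -0.0635 -0.5242] 0.04850988570550771
tool y yaw 108.90176486377395 z [ 0.0026  0.0009 -1.    ]
TCP jig frame -0.01581367181046158 0.0008165307546874946 0.061919417263720467
fan top z 0.09581627335429721 X [-0.029  0.   ]
  fan Y -0.002 554 -0.02418943647524729 0.024360972376245286 8.57679504989977e-05
  fan Y 0.001 542 -0.024416134371491937 0.02427824297209203 -6.89456996999533e-05
  fan Y 0.004 532 -0.024291185703234398 0.024287222967762423 -1.981367735987352e-06
  fan Y 0.007000000000000001 535 -0.024214833455858596 0.02429255412397788 3.886033405964273e-05
  fan Y 0.01 345 -0.02421425631158308 0.024279668778424027 3.270623342047432e-05
fan top slopes deg x,y [ 0.2731 -0.0064]
fan rect ((-9.318594932556152, -0.0311126708984375), (48.775814056396484, 18.98643684387207), 89.96781158447266)
plate z 0.1017255609756111 X [0.0142 0.0179] Y -0.02866216207040004 0.028304585531219808 -0.00017878826959011676
frame 3598 0.09423852560403242 X [-0.0058  0.016 ] Y -0.03028937631828812 0.029747169136200128
```

View pics/w5z.png

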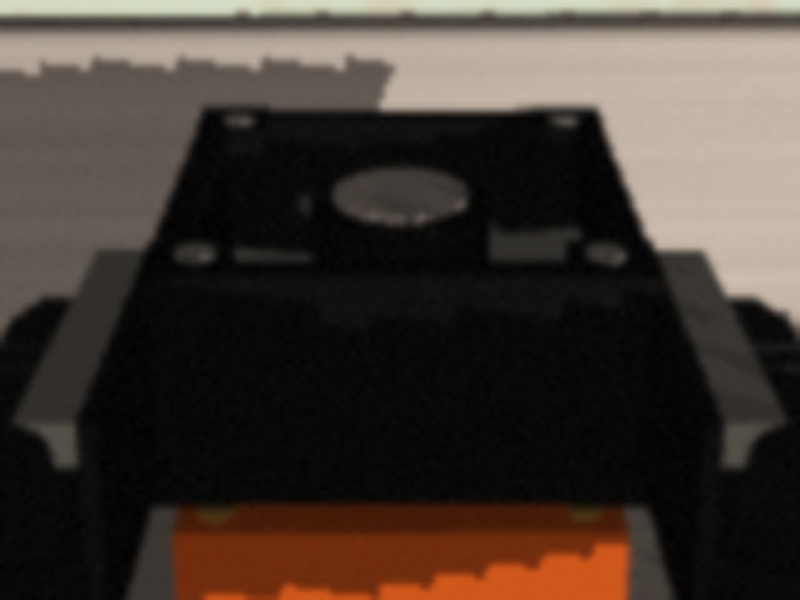

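```bash
python3 - <<'E'
from h import *
c=dict(np.load('w5.npz')); W=cloud(c); im=c['img'].astype(int)
o=(im[...,0]>60)&(im[...,0]>im[...,2]*2.5); o=cv2.erode(o.astype(np.uint8),np.ones((3,3)))>0
o[:285]=0;o[:, :265]=0;o[:,375:]=0
a=np.radians(19.05);ux=np.array([np.cos(a),np.sin(a)]);uy=np.array([-np.sin(a),np.cos(a)])
q=W[...,:2]-np.array([.53432,.12835]); X=q@ux;Y=q@uy;Z=W[...,2]
print(o.sum(),np.percentile(Z[o],[5,50,95]),np.percentile(X[o],[1,50,99]),np.percentile(Y[o],[1,50,99]))
E
```

```text
2469 [nan nan nan] [nan nan nan] [nan nan nan]
```

Emit:
step_arm --series '[{"dx":0.05,"dy":0.017,"dz":0,"wx":0,"wy":0,"wz":0.01,"gripper":1},{"dx":0.1,"dy":0.035,"dz":0,"wx":0,"wy":0,"wz":0.02,"gripper":1},{"dx":0.15,"dy":0.052,"dz":0,"wx":0,"wy":0,"wz":0.02,"gripper":1},{"dx":0.2,"dy":0.069,"dz":0,"wx":0,"wy":0,"wz":0.02,"gripper":1},{"dx":0.25,"dy":0.086,"dz":0,"wx":0,"wy":0,"wz":0.02,"gripper":1},{"dx":0.3,"dy":0.104,"dz":0,"wx":0,"wy":0,"wz":0.02,"gripper":1},{"dx":0.35,"dy":0.121,"dz":0,"wx":0,"wy":0,"wz":0.02,"gripper":1},{"dx":0.41,"dy":0.142,"dz":0,"wx":0,"wy":0,"wz":0.02,"gripper":1},{"dx":0.41,"dy":0.142,"dz":0,"wx":0,"wy":0,"wz":0.02,"gripper":1},{"dx":0.41,"dy":0.142,"dz":0,"wx":0,"wy":0,"wz":0.02,"gripper":1},{"dx":0.41,"dy":0.142,"dz":0,"wx":0,"wy":0,"wz":0.02,"gripper":1}]'

```text
time: 8.75
tool_pos: [0.531, 0.128, 0.0618]
eef_rot: [-0.519, 3.097, 0.0]
force: [-4.5, -0.7, 0.7]
finger_gap: 0.0482
```

```bash
python3 m.py 6; python3 - <<'E'
from h import *
c=dict(np.load('s6.npz')); im=c['img'][150:230,300:400,::-1]; cv2.imwrite('pics/s6z.png',cv2.resize(im,None,fx=7,fy=7,interpolation=cv2.INTER_CUBIC))
E
```

```text
8.75 [0.531  0.128  0.0618] [-4.4865 -0.7432  0.711 ] 0.0482458843327211
tool y yaw 109.0190669848625 z [ 0.0018  0.0006 -1.    ]
TCP jig frame -0.0033040159217712453 0.0007541857745284456 0.061775902606156854
fan top z 0.09555138039911841 X [-0.0165  0.0123]
  fan Y -0.002 558 -0.024351327246821642 0.024251609026085624 -4.985911036800919e-05
  fan Y 0.001 547 -0.024276182383633608 0.024229521763274933 -2.3330310179337302e-05
  fan Y 0.004 527 -0.024351607551940185 0.02427402707050455 -3.879024071781756e-05
  fan Y 0.007000000000000001 556 -0.024293992417928827 0.024284092251725665 -4.950083101581265e-06
  fan Y 0.01 361 -0.024270529420808245 0.02407975953889108 -9.538494095858233e-05
fan top slopes deg x,y [-1.011   0.0627]
fan rect ((3.1984477043151855, -0.00072479248046875), (18.982501983642578, 48.70112228393555), 0.011205410584807396)
plate z 0.10349974877113444 X [0.0228 0.0298] Y -0.028622431880753803 0.028652427261665975 1.4997690456085636e-05
frame 5167 0.09493333542837173 X [-0.0057  0.0243] Y -0.029028412473436217 0.02871776894088208
```

View pics/s6z.png

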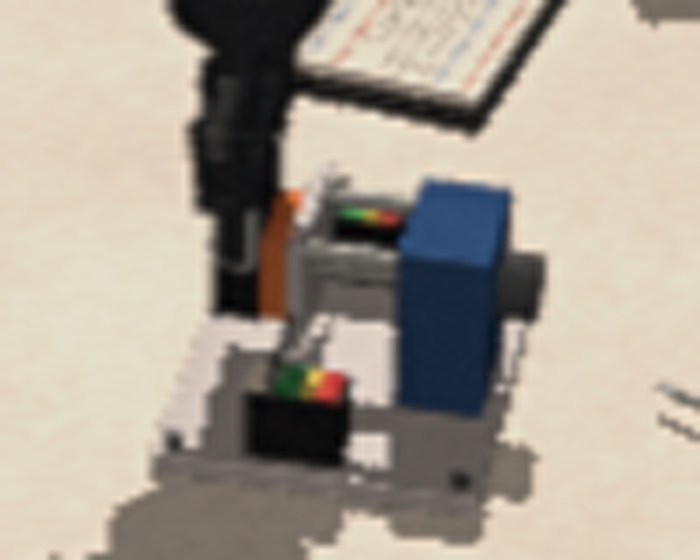

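View pics/w6z.png

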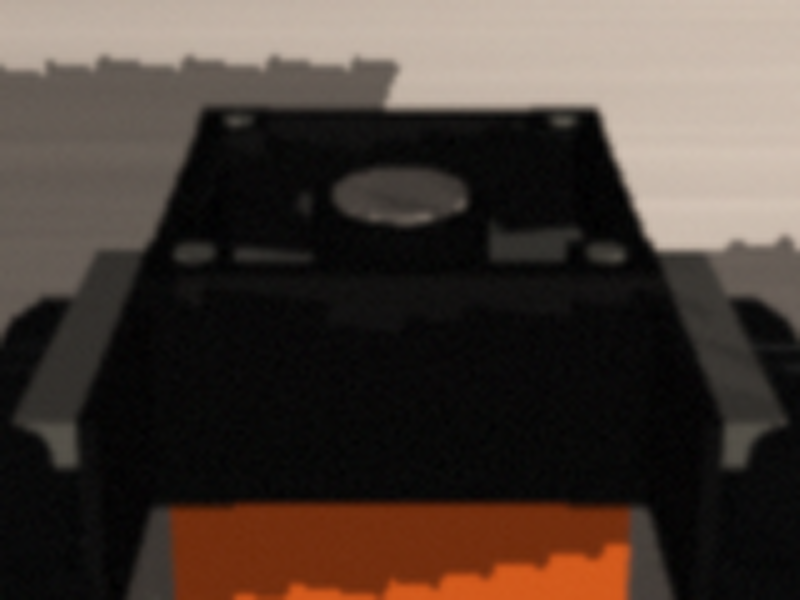

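Emit:
step_arm --series '[{"dx":0.05,"dy":0.017,"dz":0,"wx":0,"wy":0,"wz":0,"gripper":1},{"dx":0.1,"dy":0.035,"dz":0,"wx":0,"wy":0,"wz":0,"gripper":1},{"dx":0.15,"dy":0.052,"dz":0,"wx":0,"wy":0,"wz":0,"gripper":1},{"dx":0.2,"dy":0.069,"dz":0,"wx":0,"wy":0,"wz":0,"gripper":1},{"dx":0.25,"dy":0.086,"dz":0,"wx":0,"wy":0,"wz":0,"gripper":1},{"dx":0.28,"dy":0.097,"dz":0,"wx":0,"wy":0,"wz":0,"gripper":1},{"dx":0.28,"dy":0.097,"dz":0,"wx":0,"wy":0,"wz":0,"gripper":1},{"dx":0.28,"dy":0.097,"dz":0,"wx":0,"wy":0,"wz":0,"gripper":1},{"dx":0.28,"dy":0.097,"dz":0,"wx":0,"wy":0,"wz":0,"gripper":1},{"dx":0.28,"dy":0.097,"dz":0,"wx":0,"wy":0,"wz":0,"gripper":1}]'

```text
time: 9.68
tool_pos: [0.5375, 0.1302, 0.0614]
eef_rot: [0.518, -3.097, 0.001]
force: [-9.5, -1.7, 5.0]
finger_gap: 0.0485
```

```bash
python3 m.py 7; python3 - <<'E'
from h import *
c=r.camera('top'); save(c,'top7')
jt=c['img'][140:225,250:345,::-1]
c=dict(np.load('s7.npz')); im=c['img'][150:230,300:400,::-1]; cv2.imwrite('pics/s7z.png',np.hstack([cv2.resize(im,(400,320),interpolation=cv2.INTER_CUBIC),cv2.resize(jt,(400,320),interpolation=cv2.INTER_CUBIC)]))
a=np.radians(19.05);ux=np.array([np.cos(a),np.sin(a)]);uy=np.array([-np.sin(a),np.cos(a)])
for n,tx in [('w5',-.0158),('w6',-.0033),('w7',None)]:
    c=dict(np.load(n+'.npz')); W=cloud(c); im=c['img'].astype(int)
    if tx is None: tx=(r.get_obs()['tool_pos'][:2]-[.53432,.12835])@ux
    q=W[...,:2]-np.array([.53432,.12835]); X=q@ux;Y=q@uy;Z=W[...,2]
    o=(im[...,0]>60)&(im[...,0]>im[...,2]*2.5); o=cv2.erode(o.astype(np.uint8),np.ones((3,3)))>0
    o[:285]=0;o[:, :265]=0;o[:,375:]=0; o&=np.isfinite(Z)
    if o.any(): print(n,'frame',o.sum(),np.percentile(Z[o],[5,50,95]),'X',np.percentile(X[o],[1,99]))
    k=(abs(Z-.0957)<.002)&(abs(X-tx+.0007)<.011)&(abs(Y)<.023)
    p=np.c_[X[k],Y[k],Z[k]]; f=np.linalg.lstsq(np.c_[p[:,:2]-p[:,:2].mean(0),np.ones(len(p))],p[:,2],rcond=None)[0]; print(' fan',len(p),np.degrees(f[:2]),f[2])
    k=(Z>.05)&(Z<.09)&(abs(Y)<.02)&(abs(X-tx+.0132)<.004)
    p=np.c_[Z[k],Y[k],X[k]]; f=np.linalg.lstsq(np.c_[p[:,:2]-p[:,:2].mean(0),np.ones(len(p))],p[:,2],rcond=None)[0]; print(' rear face pitch,yaw',len(p),np.degrees(f[:2]),f[2])
print(r.get_obs())
E
```

```text
9.6833 [0.5375 0.1302 0.0614] [-9.5394 -1.7209  5.032 ] 0.04853484922899626
tool y yaw 109.00830449355233 z [-0.0017 -0.0007 -1.    ]
TCP jig frame 0.00361288290668071 0.0007061903559422379 0.06136712959668909
fan top z 0.09517268695876861 X [-0.0095  0.0192]
  fan Y -0.002 563 -0.024447007893763306 0.02410459261700442 -0.00017120763837944267
  fan Y 0.001 535 -0.02432260522413084 0.024105966987702086 -0.0001083191182143766
  fan Y 0.004 540 -0.024377077835085133 0.024146893957544123 -0.00011509193877050523
  fan Y 0.007000000000000001 546 -0.024352788458331467 0.024144835809258122 -0.00010397632453667226
  fan Y 0.01 385 -0.024188362193829745 0.024123187273147217 -3.258746034126396e-05
fan top slopes deg x,y [-0.7883  0.0648]
fan rect ((10.109272003173828, -0.138824462890625), (48.63007354736328, 18.974632263183594), 89.9501953125)
plate z 0.1033606699970501 X [0.0298 0.0364] Y -0.028746135296619412 0.0284302311174097 -0.00015795208960485592
frame 6756 0.09488699117952458 X [-0.0057  0.0312] Y -0.034972406522740716 0.03491131808238987
w5 frame 2455 [0.0924 0.0942 0.0951] X [-0.0002 
[... 210 characters left out ...]
3040204
 rear face pitch,yaw 669 [0.6934 0.136 ] -0.014401145137630134
w7 frame 2048 [0.0933 0.0942 0.0951] X [0.0168 0.0302]
 fan 3840 [-0.1204  0.1039] 0.09532021789241121
 rear face pitch,yaw 628 [0.6343 0.0121] -0.007432500686369008
{'time': 9.8333, 'q': array([ 0.5204,  0.3585, -0.155 , -0.0003, -1.0591, -1.7593]), 'joint_vel': array([-0.0001, -0.0011,  0.0004,  0.0001, -0.0009,  0.0007]), 'joint_torque': array([ -0.3241, -39.8721,  24.2244,   5.677 ,   2.9792,  -0.1324]), 'tool_pos': array([0.5375, 0.1302, 0.0614]), 'eef_rot': array([ 0.5184, -3.0967,  0.0006]), 'force': array([-9.2369, -1.6372,  4.4854]), 'torque': array([-0.5924,  3.1487,  0.131 ]), 'finger_gap': 0.04817095815826908}
```

View pics/s7z.png

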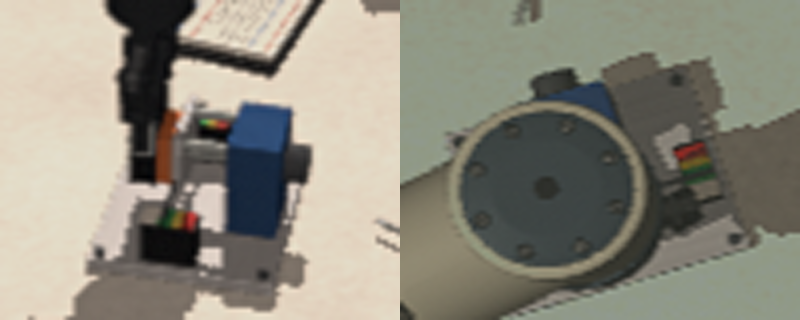

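View pics/w7.png

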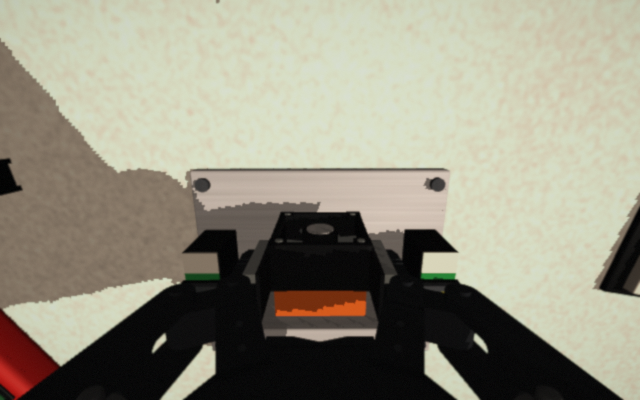

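The pointers are well inside the green: travel is about 15 mm and the push about 9.4 N. The fan is about 1 mm low on the frame, so I'll raise it slightly while keeping the push on.

Emit:
step_arm --series '[{"dx":0.07,"dy":0.024,"dz":0.02,"wx":0.01,"wy":-0.03,"wz":0,"gripper":1},{"dx":0.08,"dy":0.028,"dz":0.035,"wx":0.01,"wy":-0.03,"wz":0,"gripper":1},{"dx":0.08,"dy":0.028,"dz":0.045,"wx":0.01,"wy":-0.03,"wz":0,"gripper":1},{"dx":0.08,"dy":0.028,"dz":0.045,"wx":0.01,"wy":-0.03,"wz":0,"gripper":1},{"dx":0.08,"dy":0.028,"dz":0.045,"wx":0.01,"wy":-0.03,"wz":0,"gripper":1},{"dx":0.08,"dy":0.028,"dz":0.045,"wx":0.01,"wy":-0.03,"wz":0,"gripper":1},{"dx":0.08,"dy":0.028,"dz":0.045,"wx":0.01,"wy":-0.03,"wz":0,"gripper":1},{"dx":0.08,"dy":0.028,"dz":0.045,"wx":0.01,"wy":-0.03,"wz":0,"gripper":1},{"dx":0.08,"dy":0.028,"dz":0.045,"wx":0.01,"wy":-0.03,"wz":0,"gripper":1},{"dx":0.08,"dy":0.028,"dz":0.045,"wx":0.01,"wy":-0.03,"wz":0,"gripper":1}]'

```text
time: 10.67
tool_pos: [0.5372, 0.1301, 0.0614]
eef_rot: [0.517, -3.094, 0.001]
force: [-9.5, -2.4, 1.2]
finger_gap: 0.0483
```

```bash
python3 m.py 8; cat > n.py <<'E'
from h import *
import sys
n=sys.argv[1]
a=np.radians(19.05);ux=np.array([np.cos(a),np.sin(a)]);uy=np.array([-np.sin(a),np.cos(a)])
c=dict(np.load('w'+n+'.npz')); W=cloud(c); im=c['img'].astype(int)
tx=(r.get_obs()['tool_pos'][:2]-[.53432,.12835])@ux
q=W[...,:2]-np.array([.53432,.12835]); X=q@ux;Y=q@uy;Z=W[...,2]
o=(im[...,0]>60)&(im[...,0]>im[...,2]*2.5); o=cv2.erode(o.astype(np.uint8),np.ones((3,3)))>0
o[:285]=0;o[:, :265]=0;o[:,375:]=0; o&=np.isfinite(Z)
print('frame',o.sum(),np.percentile(Z[o],[5,50,95]),'X',np.percentile(X[o],[1,99]))
k=(abs(Z-.0957)<.002)&(abs(X-tx+.0007)<.011)&(abs(Y)<.023)
p=np.c_[X[k],Y[k],Z[k]]; f=np.linalg.lstsq(np.c_[p[:,:2]-p[:,:2].mean(0),np.ones(len(p))],p[:,2],rcond=None)[0]; print(' fan',len(p),np.degrees(f[:2]),f[2])
o=r.get_obs(); print(o['time'],o['tool_pos'],o['force'],'push',-(o['force'][:2]@ux),o['torque'],np.abs(o['joint_vel']).max())
E
python3 n.py 8
```

```text
10.6667 [0.5372 0.1301 0.0614] [-9.5001 -2.4461  1.1763] 0.048305421333780144
tool y yaw 108.97678323075831 z [-0.0042 -0.0014 -1.    ]
TCP jig frame 0.0032940269621803612 0.0007203224672851921 0.06143601769793624
fan top z 0.09521168612293832 X [-0.0097  0.019 ]
  fan Y -0.002 551 -0.024321832552870282 0.024219765030580483 -5.103376114489952e-05
  fan Y 0.001 555 -0.024343268508011988 0.024251342079546906 -4.596321423254099e-05
  fan Y 0.004 530 -0.024491657090574083 0.024188686440362334 -0.00015148532510587433
  fan Y 0.007000000000000001 548 -0.02452363032489567 0.024166614730211828 -0.00017850779734192128
  fan Y 0.01 391 -0.024405098230750103 0.024123863622855256 -0.00014061730394742365
fan top slopes deg x,y [-0.8373  0.0762]
fan rect ((9.798604965209961, -0.1367321014404297), (48.7724609375, 18.9904727935791), 89.97647857666016)
plate z 0.10337222152822992 X [0.0296 0.0362] Y -0.028703015149866135 0.028401856594844493 -0.00015057927751082126
frame 6666 0.09490542287414698 X [-0.0056  0.031 ] Y -0.03495714002305224 0.03496960991471827
frame 2043 [0.0933 0.0942 0.0951] X [0.0165 0.03  ]
 fan 3820 [-0.2736  0.0679] 0.09536878960978148
10.7667 [0.5372 0.1301 0.0614] [-9.0168 -2.2231  0.2743] push 9.248579312279372 [-0.616   3.1469  0.17  ] 0.0015716750966880656
```

Fz relaxed, but the fan sticks to the frame by friction, still about 0.9 mm low. I'll back off until clear, correct height and tilt, and press again.

Emit:
step_arm --series '[{"dx":-0.12,"dy":-0.041,"dz":0.02,"wx":0.01,"wy":-0.03,"wz":0,"gripper":1},{"dx":-0.25,"dy":-0.086,"dz":0.03,"wx":0.02,"wy":-0.05,"wz":0,"gripper":1},{"dx":-0.4,"dy":-0.138,"dz":0.04,"wx":0.023,"wy":-0.067,"wz":0,"gripper":1},{"dx":-0.52,"dy":-0.18,"dz":0.047,"wx":0.023,"wy":-0.067,"wz":0,"gripper":1},{"dx":-0.56,"dy":-0.193,"dz":0.047,"wx":0.023,"wy":-0.067,"wz":0,"gripper":1},{"dx":-0.56,"dy":-0.193,"dz":0.047,"wx":0.023,"wy":-0.067,"wz":0,"gripper":1},{"dx":-0.56,"dy":-0.193,"dz":0.047,"wx":0.023,"wy":-0.067,"wz":0,"gripper":1},{"dx":-0.56,"dy":-0.193,"dz":0.047,"wx":0.023,"wy":-0.067,"wz":0,"gripper":1}]'

```text
time: 11.43
tool_pos: [0.5211, 0.1246, 0.0631]
eef_rot: [-0.517, 3.094, 0.001]
force: [-0.1, 0.0, -1.0]
finger_gap: 0.0482
```

```bash
python3 m.py 9; python3 n.py 9
```

```text
11.4333 [0.5211 0.1246 0.0631] [-0.0587  0.0258 -0.9644] 0.04822597375436637
tool y yaw 108.9823408889499 z [ 0.004   0.0015 -1.    ]
TCP jig frame -0.013747768403823359 0.0008072021490308244 0.06312219175150305
fan top z 0.09680196722974613 X [-0.0271  0.0019]
  fan Y -0.002 565 -0.02433212089227523 0.024236908097291326 -4.760639749195293e-05
  fan Y 0.001 546 -0.02442200392836197 0.024332412412742598 -4.479575780968505e-05
  fan Y 0.004 536 -0.02437152533502668 0.02430269579091601 -3.44147720553363e-05
  fan Y 0.007000000000000001 531 -0.024317854134147745 0.024370012485267708 2.6079175559981516e-05
  fan Y 0.01 300 -0.024258767768675357 0.024126114941983273 -6.632641334604165e-05
fan top slopes deg x,y [-0.3292  0.0388]
fan rect ((-7.256905555725098, -0.026193618774414062), (48.793212890625, 18.958690643310547), 89.98726654052734)
plate z 0.10302282452276697 X [0.0147 0.0204] Y -0.02921961660963544 0.028985539409309997 -0.00011703860016272147
frame 3059 0.09429826031535135 X [-0.0054  0.0164] Y -0.02974786936540275 0.029352643328884917
frame 2170 [0.0933 0.0942 0.0951] X [0.0003 0.0151]
 fan 3524 [0.2189 0.0915] 0.09682853126986966
11.5333 [0.5208 0.1245 0.0629] [ 0.4579  0.2605 -1.4621] push -0.517860310516344 [-0.0357 -0.0317  0.0075] 0.00421773937880829
```

Emit:
step_arm --series '[{"dx":0.05,"dy":0.017,"dz":0,"wx":0,"wy":0,"wz":0,"gripper":1},{"dx":0.1,"dy":0.035,"dz":0,"wx":0,"wy":0,"wz":0,"gripper":1},{"dx":0.16,"dy":0.055,"dz":0,"wx":0,"wy":0,"wz":0,"gripper":1},{"dx":0.22,"dy":0.076,"dz":0,"wx":0,"wy":0,"wz":0,"gripper":1},{"dx":0.28,"dy":0.097,"dz":0,"wx":0,"wy":0,"wz":0,"gripper":1},{"dx":0.34,"dy":0.118,"dz":0,"wx":0,"wy":0,"wz":0,"gripper":1},{"dx":0.4,"dy":0.138,"dz":0,"wx":0,"wy":0,"wz":0,"gripper":1},{"dx":0.46,"dy":0.159,"dz":0,"wx":0,"wy":0,"wz":0,"gripper":1},{"dx":0.52,"dy":0.18,"dz":0,"wx":0,"wy":0,"wz":0,"gripper":1},{"dx":0.58,"dy":0.2,"dz":0,"wx":0,"wy":0,"wz":0,"gripper":1},{"dx":0.63,"dy":0.218,"dz":0,"wx":0,"wy":0,"wz":0,"gripper":1},{"dx":0.63,"dy":0.218,"dz":0,"wx":0,"wy":0,"wz":0,"gripper":1},{"dx":0.63,"dy":0.218,"dz":0,"wx":0,"wy":0,"wz":0,"gripper":1},{"dx":0.63,"dy":0.218,"dz":0,"wx":0,"wy":0,"wz":0,"gripper":1},{"dx":0.63,"dy":0.218,"dz":0,"wx":0,"wy":0,"wz":0,"gripper":1},{"dx":0.63,"dy":0.218,"dz":0,"wx":0,"wy":0,"wz":0,"gripper":1},{"dx":0.63,"dy":0.218,"dz":0,"wx":0,"wy":0,"wz":0,"gripper":1}]'

```text
time: 12.95
tool_pos: [0.5374, 0.1301, 0.0623]
eef_rot: [0.517, -3.097, 0.0]
force: [-9.2, -2.3, 3.9]
finger_gap: 0.0482
```

```bash
python3 m.py 10; python3 n.py 10; python3 - <<'E'
from h import *
c=dict(np.load('s10.npz')); im=c['img'][150:230,300:400,::-1]; w=dict(np.load('w10.npz'))['img'][190:310,160:480,::-1]
cv2.imwrite('pics/f10.png',np.vstack([cv2.resize(im,(400,320),interpolation=cv2.INTER_CUBIC),cv2.resize(w,(400,150))]))
cv2.imwrite('pics/f10.png',np.hstack([cv2.resize(im,(300,240),interpolation=cv2.INTER_CUBIC),cv2.resize(w,(500,240)[0:1]+(240,))]))
E
```

```text
12.95 [0.5374 0.1301 0.0623] [-9.1608 -2.2823  3.9045] 0.04815849352151701
tool y yaw 108.96333775676246 z [-0.0015 -0.0006 -1.    ]
TCP jig frame 0.0034308248506551013 0.0006457362912939752 0.062263442135558664
fan top z 0.0960636874235502 X [-0.0097  0.0191]
  fan Y -0.002 564 -0.02440626700964705 0.024071814855161366 -0.00016722607724284182
  fan Y 0.001 552 -0.02448771130689831 0.024186171651195906 -0.00015076982785120277
  fan Y 0.004 527 -0.024470091951857023 0.024148400378441594 -0.00016084578670771434
  fan Y 0.007000000000000001 560 -0.024488238159849622 0.024028440004710834 -0.00022989907756939404
  fan Y 0.01 332 -0.024429608727170066 0.02422926566237254 -0.00010017153239876356
fan top slopes deg x,y [-1.3567  0.0238]
fan rect ((9.931102752685547, -0.1213836669921875), (48.733402252197266, 18.997299194335938), 89.99539947509766)
plate z 0.10352513644147424 X [0.0297 0.0372] Y -0.028923827215300648 0.028607103190202345 -0.0001583620125491514
frame 5563 0.09522551230945897 X [-0.0055  0.0311] Y -0.03496414808160867 0.03497564544887868
frame 1947 [0.0934 0.0942 0.0951] X [0.0171 0.0301]
 fan 3829 [-0.3111  0.0413] 0.0961892129241088
13.05 [0.5374 0.1301 0.0623] [-9.5375 -2.4833  4.0268] push 9.825730855633614 [-0.5345  3.1171  0.1679] 0.0020584484024035463
```

View pics/f10.png

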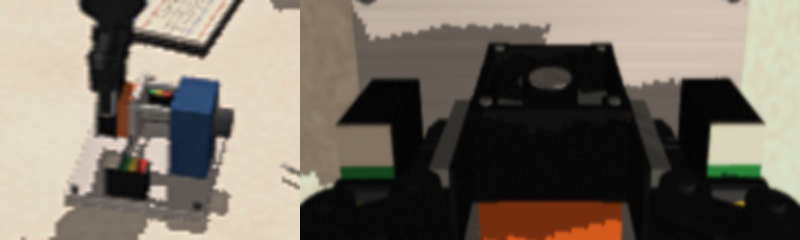

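View pics/s10.png

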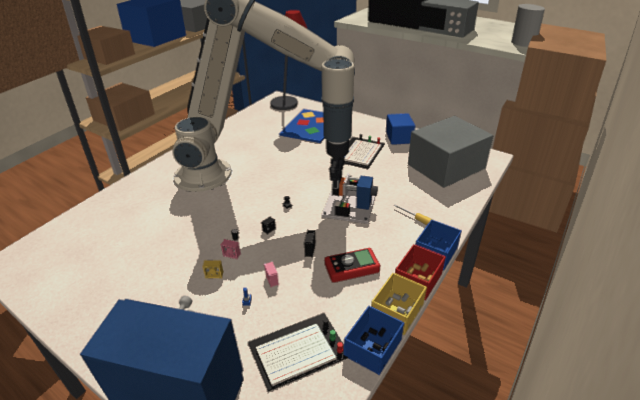

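The fan is flush on the frame and centred: Y is -0.15 mm and its top stands 2.0 mm above the frame's, which is nominal. The push is 9.8 N, about 15 mm of travel, and the other parts look untouched. Handing in.

```bash
python3 -c "
from rig import r
print(r.job_done()); o=r.get_obs(); print(o['time'],o['tool_pos'],o['force'])"
```

```text
the job is handed in; nothing more can be done
None
the job is handed in; nothing more can be done
```

I took the black 50 mm fan, checked at about 25 x 50 mm, and it is now held in the air and pressed on the orange frame. I handed the job in at about 13 s, with the gripper still holding and pushing.

Last checks before hand-in:
- **Push:** 9.8 N and steady. The spring rate gives about 16 mm of travel, and the plate position in the camera gives about 15 mm. Both are inside the green band (10–23 mm). I saw the green strips on both scales, but the pointer tips themselves were too small to read in the pictures.
- **Fit:** the fan is about 0.15 mm off centre sideways and within about 0.1 mm in height. Its yaw matches the jig within about 0.1°, and its tilt is about 0.3°.
- **Surroundings:** I saw no contact between the gripper and the jig, and the other parts looked undisturbed in the pictures.

Two things did not go smoothly:
- My first press left the fan about 1 mm low. I backed off until it was clear, corrected the height and tilt, and pressed again. The pushes never went near the red.
- About 4 N of upward force remains on the tool, most likely friction at the frame.

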